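# Hold the press lever level over its spindle

## Task

The ball-ended steel lever has been taken off the little nipping press and lies on the bench. Take it up at its balance point, keep it level, and hold it just above the press's spindle (about 3 cm clear), with the square hole in its hub straight over the spindle's square end and turned to match it, so that I can slip the washer on underneath. Finish while still holding it there, and don't knock the press or move the other things on the bench.

Things in the scene. Friction and masses are not known exactly. Their poses are not given: they have to be found in the camera images.
- lever: plain steel hand lever, 0.7 to 0.95 kg, 257 mm long: square hub 32 x 32 x 36 mm (high) with a 17 mm square through-hole, smooth round bar 14 mm thick, ball 46 mm. Lies flat, bar axis 23 mm up. Origin: underside, below the balance point. x along the bar from hub to ball, z up along the hole (its sides parallel to x, y). Hole at x = -134 mm, ball at +84, bare bar from -112 to +58.
- balance (a point): balance point of the lever, on the bar's axis: 134 mm from the hole's centre, 84 mm from the ball's centre, 23 mm above the underside. Axes as lever.
- bore (a point): centre of the square hole in the lever's hub at its lower face (the hub's underside). Axes as lever.
- press: small grey nipping press fixed to the bench: base 190 x 250 x 22 mm, two round columns 196 mm apart along its y, crosshead between them with its top 162 mm above the bench (column nuts to 178 mm), platen below, screwed down on boards and paper. Origin: centre of the base's underside, directly under the screw. z up; x and y along the base.
- spindle_top (a point): centre of the top face of the press's upright screw (spindle), 212 mm above the bench, the press's highest point. Its top 26 mm is a square end 15 x 15 mm, above a round shoulder 28 mm across. z up; x and y square to the faces of the square end, which stands at any angle. The lever fits it in any of four directions, a quarter turn apart.
- tray: bystander: loose white plastic paint tray 260 x 145 x 36 mm with a small black roller lying in it, handle over the end (-x) at about 55 mm height. Origin: centre of underside.
- solvent_can: bystander: loose metal can, 84 mm in diameter, 170 mm high. Origin: centre of underside.
- paint_tub: bystander: loose white lidded plastic tub, up to 120 mm in diameter, 122 mm high. Origin: centre of underside.
- tape_roll: bystander: loose roll of masking tape lying flat, 104 mm in diameter, 36 mm high. Origin: centre of underside.
- washer: bystander: loose steel washer lying flat, 44 mm in diameter, 4 mm thick. Origin: centre of underside.
- wrench: bystander: loose steel wrench lying flat, 170 mm long, along its own x. Origin: near its middle.
- paint_brush: bystander: loose paint brush lying flat, 200 mm long, along its own x. Origin: near its middle.

How it is judged (in metres and radians):
On the way:
1. the lever is lifted clear of the bench, level, in the fingers at its balance point (height (world z) of lever above 0.04 m and angle between lever's own z axis and vertical below 0.12 rad and contact force between the fingers and lever above 2 N and x of the grasp point in the frame of balance between -0.018 and 0.018 m), for 0.2 s.
At the end, for the whole second after the job is handed in: The lever hangs still in the fingers, held within 18 mm of its balance point, level within 4 degrees, touching nothing else; hub underside 15 to 50 mm above the spindle's top, square hole within 12 mm of straight over it and turned within 7 degrees to match (any of four ways) (angle between lever's own z axis and vertical below 0.07 rad and horizontal distance between bore and spindle_top below 0.012 m and z of bore in the frame of spindle_top between 0.015 and 0.05 m and (angle between the x axis of lever and the x axis of spindle_top, either way round below 0.12 rad or angle between the x axis of lever and the y axis of spindle_top, either way round below 0.12 rad) and contact force between the fingers and lever above 2 N and contact force between lever and press below 0.3 N and linear speed of lever below 0.03 m/s and angular speed of lever below 0.15 rad/s and x of the grasp point in the frame of balance between -0.018 and 0.018 m); the arm keeps its last pose, push and grip.
It fails at once if one of the other things on the bench is moved more than 30 mm (distance of any of tray, solvent_can, paint_tub, tape_roll, washer, wrench, paint_brush from where it was at the start of the episode above 0.03 m).
It fails at once if the lever, the fingers or the arm knocks against the press (over 5 N) (contact force between any of lever, the arm, the fingers and press above 5 N).
It fails at once if the lever tips more than 17 degrees out of level after it has been lifted (height (world z) of balance above 0.07 m and angle between lever's own z axis and vertical above 0.3 rad).
It also fails if it takes over 48 s, if anything falls off the work surface, if the arm or the gripper's body presses on something with over 40 N, if the wrist force passes 120 N, or if a joint passes its speed limit or range.

## Robot

A 7-joint arm with a two-finger parallel gripper is mounted at the origin on the work surface. World frame = base frame: x ahead of the robot, y to its left, z up, the work surface at z = 0. Lengths are in mm, angles in rad, forces in N, time in s.
With the tool pointing down it reaches from about 400 to 875 mm from the base axis. Payload 19.3 kg.
Tool frame: the origin (TCP) lies at the very end of the fingers, on their centre line; the grasp point (between the pads) lies 19 mm behind it (grip_point_offset is the z of the grasp point in the tool frame, in mm); z points along the fingers, y is the line along which they close (so a half turn about z gives the same grasp; the last joint's range is limited). The gripper opens to 85 mm and grips with 20 to 120 N. Pads are 22 mm wide; open, the fingers measure 114 mm over their backs; the gripper's body (76 mm by 85 mm) begins 54 mm behind the grasp point. The pads swing forward as they close: fully open they stand 13 mm farther back than shut.
Start: joints at [-1.207, 0.521, -0.036, 1.599, 0.021, 1.021, -0.113], TCP at [262.718, 567.093, 231.291] pointing down, gripper open.
Joint ranges: [-2.91, 2.91], [-0.3, 2.13], [-1.5, 1.42], [0.17, 2.43], [-1.26, 4.41], [0.16, 1.93], [-2.52, 2.52]. Speed limits (rad/s): [1.89, 1.89, 2.39, 2.39, 3.01, 3.01, 3.01].

## Interface

Orientations are given as a 3x3 rotation matrix whose columns are the frame's x, y, z axes.
In Python, from workcell import movep, movel, goto_joints, open_gripper, clamp, wait, inverse_kinematics, read_state, camera, PlanningError, finish_job, grip_point_offset gives the robot as it stands. Calls block until the motion is done:
- movep(position, orientation): joint-space move of the TCP to a pose.
- movel(position, frame=None, max_speed=150, guard=None): straight line of the TCP; frame=None keeps the orientation; max_speed is the mean speed in mm/s. With guard (N) it stops when the force on the tool has changed by that much, and returns True; else False.
- goto_joints(angles): joint-space move.
- open_gripper() and clamp(): open the fingers fully, or close them until they stop; the grip force is fixed at half the most.
- wait(seconds).
- inverse_kinematics(position, orientation): joint angles nearest the present ones, or None.
- read_state(): the state.
- camera(name): name is "side" or "top" or "wrist"; returns a dict with "image" (400x640x3 uint8, blue, green, red), "range_z" (400x640 float32, mm along the optical axis (not along the pixel's ray), 0 where there is no reading), "fx", "fy", "cx", "cy" (pixels), "cam_to_world" (4x4, takes a point from camera to world coordinates). Camera axes: x right, y up, looking along -z (the intrinsics and any distortion apply to the point x, -y, -z); pixel columns grow to the right and rows downward; lengths in mm; the calibration is good to about 2 mm. The wrist camera is an equidistant fisheye: a pixel r from the principal point sees the ray r / f radians off the axis. A picture is of the moment at which its call begins.
A pose or a line that the arm cannot do raises PlanningError and nothing moves.
- finish_job(): hands the job in; it is judged then, once.
The state is a dict: "time": time; "qpos": joint angles; "qvel": joint speeds; "joint_efforts": joint torques, N m; "eef_pos": TCP position; "tool_rot": TCP orientation; "ft_force": force on the tool from outside, world axes, zero at the start; "torque": the same for the moment, N m; "finger_gap": finger opening in mm; "gripper_force": force on a finger pad.
Only numpy, scipy, OpenCV 4.12 (cv2) and the standard library are available. Lean on these libraries where they do the work, as an engineer would, in place of code of your own. Each camera call takes 0.05 s, during which the arm holds its last target. There are 200 camera calls.

## Working session

There is one attempt and no reset: what is moved stays moved. The work goes in short steps, each a Python script; the robot and the scene stay as the last script left them, time stands still between calls to the robot, and variables do not carry over. Pictures are saved under pics/ and viewed, at most 10 in all, crops included, and the job is handed in when it is done.

```bash
mkdir -p pics
cat > h.py <<'E'
import numpy as np, cv2, pickle
from workcell import *
E
python3 - <<'E'
from h import *
for n in ("top","side"):
    c=camera(n); pickle.dump(c,open(n+".pkl","wb")); cv2.imwrite(f"pics/{n}.png",c["image"])
    print(n,c["fx"],c["fy"],c["cx"],c["cy"],c["cam_to_world"].round(3).tolist())
s=read_state(); print(s["time"],s["tool_rot"],s["finger_gap"],grip_point_offset)
E
```

```text
top 436.7718320774413 436.7718320774413 323.55629092219 195.11842730360624 [[-0.018, 0.995, -0.101, 424.142], [-1.0, -0.018, 0.003, 7.382], [0.001, 0.101, 0.995, 1490.276], [0.0, 0.0, 0.0, 1.0]]
side 450.2848346135946 450.2848346135946 320.27894909506637 198.58352725971736 [[-0.904, 0.283, -0.32, 13.724], [-0.427, -0.62, 0.658, 1099.395], [-0.012, 0.732, 0.681, 1277.572], [0.0, 0.0, 0.0, 1.0]]
0.1 [[-9.07375733e-01  4.20320317e-01 -3.31599566e-04]
 [ 4.20320442e-01  9.07375305e-01 -8.83993486e-04]
 [-7.06751648e-05 -9.41492314e-04 -9.99999554e-01]] 85.39411481887258 -18.700000000000003
```

View pics/top.png

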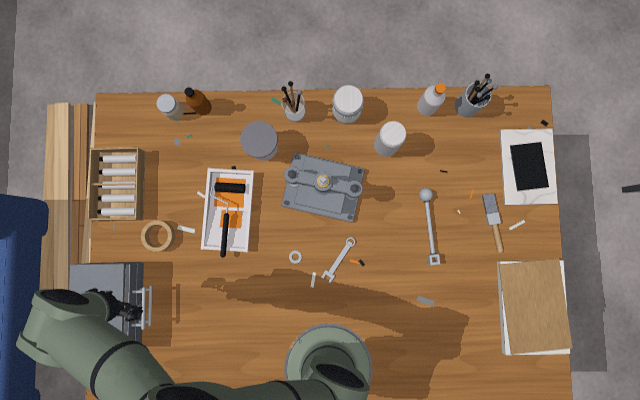

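View pics/side.png

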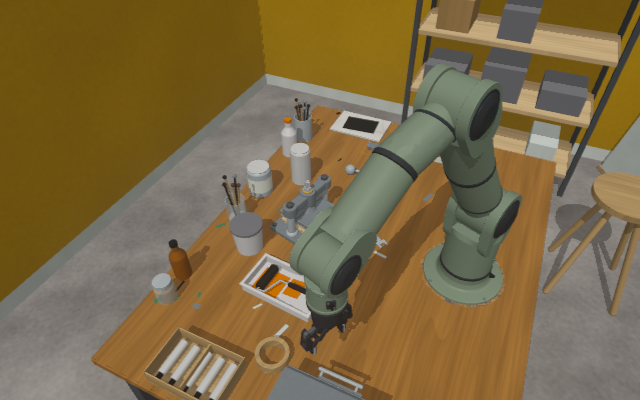

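The top view shows the lever with its hub at about (434,259) and ball at (426,195), and the press spindle at about (323,182). The side view shows the same layout, with the arm over the tape and tray side. Next I'll get rough positions, then look closer with the wrist camera.

```bash
cat >> h.py <<'E'
def ray(c,u,v,fish=False):
    x=(u-c["cx"])/c["fx"]; y=(v-c["cy"])/c["fy"]
    if fish:
        r=np.hypot(x,y); k=np.sin(r)/r if r>1e-9 else 1.; d=np.array([x*k,-y*k,-np.cos(r)])
    else: d=np.array([x,-y,-1.])
    T=c["cam_to_world"]; return T[:3,3],T[:3,:3]@d
def onplane(c,u,v,z,fish=False):
    o,d=ray(c,u,v,fish); return (o+d*(z-o[2])/d[2])
def down(a): # tool down, tool y axis along angle a
    y=np.array([np.cos(a),np.sin(a),0]); z=np.array([0,0,-1.]); return np.column_stack([np.cross(y,z),y,z])
E
python3 - <<'E'
from h import *
c=pickle.load(open("top.pkl","rb"))
print(onplane(c,434,259,36),onplane(c,426,195,23),onplane(c,323,182,212))
print(c["range_z"][182,323],c["range_z"][259,434])
R=down(np.pi/2); s=read_state()
movel([262.7,567,400])
for x in (R,-R*np.array([1,1,-1])):
    print(inverse_kinematics([520,-250,330],x),inverse_kinematics([480,0,430],x))
cv2.imwrite("pics/spz.png",cv2.resize(c["image"][130:270,270:460],None,fx=4,fy=4,interpolation=cv2.INTER_CUBIC))
E
```

```text
[ 353.35100753 -357.12142849   36.        ] [ 567.1665103  -342.70236497   23.        ] [592.75403012   4.72009132 212.        ]
1286.6399 1476.8142
[-0.26160788  0.48876027  0.90985211  1.63276885 -0.4055166   1.22137297
  2.30384558] [-0.54910442  0.12441632  0.48702733  1.67726938 -0.0594959   1.35462028
  1.51829295]
[-0.29750903  0.51677312  0.98198669  1.63421508 -0.45013702  1.23560989
 -0.79488228] [-0.76756164  0.14064139  0.74792489  1.68519754 -0.09777913  1.3539838
 -1.57428042]
```

View pics/spz.png

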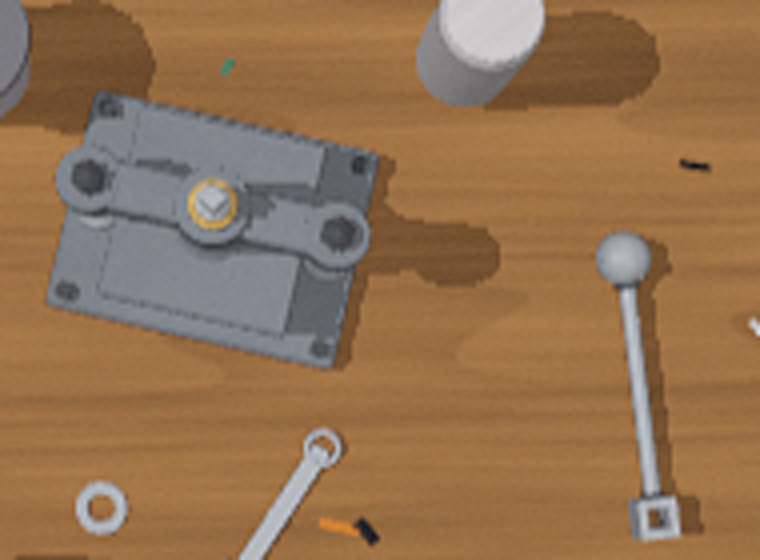

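The crop shows the spindle's square end at crop (212,202), turned about 35° in the image. The lever's square hub is at (656,518) and the ball at (622,258). Now the wrist views of both.

Run:
```python
from h import *
def tool_cam():
    c=camera("wrist"); s=read_state(); R=np.array(s["tool_rot"]); T=c["cam_to_world"]
    return R.T@(T[:3,3]-s["eef_pos"]), R.T@T[:3,:3], c
o,Rc,c=tool_cam(); print(o.round(1),Rc.round(2).tolist(),c["fx"],c["cx"],c["cy"])
# camera over the spindle / the lever middle, wrist up
for name,tgt,z,a in (("w_sp",[593,5],330,np.pi/2),("w_lv",[460,-350],230,np.deg2rad(94))):
    ok=False
    for aa in (a,a+np.pi):
        R=down(aa); p=np.array([*tgt,z])-np.r_[(R@o)[:2],0]
        try: movep(p,R); ok=True; break
        except PlanningError as e: print(name,aa,e)
    if ok:
        wait(0.3); c=camera("wrist"); pickle.dump(c,open(name+".pkl","wb")); cv2.imwrite(f"pics/{name}.png",c["image"])
        s=read_state(); print(name,s["time"],s["eef_pos"],np.round(s["qpos"],2),c["cam_to_world"][:3,3])
```

```text
[  81.6    0.8 -142.7] [[-0.0, 0.95, 0.32], [1.0, 0.0, 0.0], [0.0, 0.32, -0.95]] 309.70691628693146 317.2532778070656 207.85498874540684
w_sp 4.2583 [674.63235861   4.35646699 330.00525284] [-0.27  0.55  0.3   1.34 -0.16  1.28  1.6 ] [593.29216528   4.88858682 472.69470064]
w_lv 6.05 [ 541.75388676 -344.80722527  230.04767716] [ 0.27  0.57  0.32  1.57 -0.2   1.04  2.28] [ 460.72268242 -349.99762624  372.73502245]
```

View pics/w_sp.png

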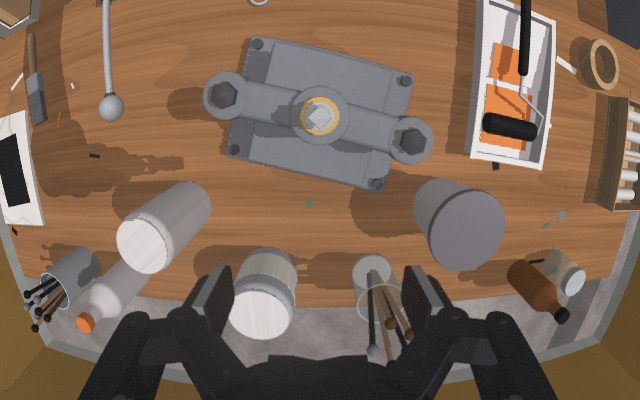

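View pics/w_lv.png

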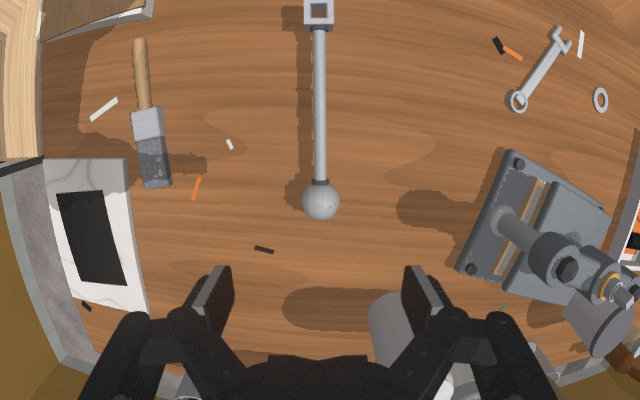

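Wrist view 1 shows the spindle end centred at about (320,116) inside the yellow ring. Wrist view 2 shows the hub hole at (318,10), the bar running from (319,30) to (320,180), and the ball at (320,201). Next I'll rectify both onto their height planes and measure there.

```bash
cat >> h.py <<'E'
def rectify(c,x0,y0,half,z,mm):
    """metric patch of plane z: column=+x world, row=+y world; mm per pixel"""
    n=int(2*half/mm); g=(np.arange(n)+.5)*mm-half
    X,Y=np.meshgrid(x0+g,y0+g); T=c["cam_to_world"]
    P=(np.stack([X,Y,0*X+z],-1)-T[:3,3])@T[:3,:3]
    x,y,w=P[...,0],-P[...,1],-P[...,2]; r=np.hypot(x,y); k=np.arctan2(r,w)/np.maximum(r,1e-9)
    return cv2.remap(c["image"],(c["fx"]*x*k+c["cx"]).astype(np.float32),(c["fy"]*y*k+c["cy"]).astype(np.float32),cv2.INTER_LINEAR)
E
python3 - <<'E'
from h import *
c=pickle.load(open("w_sp.pkl","rb")); sp=rectify(c,593,5,25,212,.125)
d=pickle.load(open("w_lv.pkl","rb"))
print(onplane(c,320,116,212,True), c["range_z"][116,320])
hub=rectify(d,*onplane(d,318,10,36,True)[:2],25,36,.125); ho=onplane(d,318,10,36,True); print(ho)
cv2.imwrite("pics/rect.png",np.hstack([sp,hub]))
# ball and bar
hsv=cv2.cvtColor(d["image"],cv2.COLOR_BGR2HSV); m=(hsv[...,1]<60)&(hsv[...,2]>60)
m=m.astype(np.uint8)*255; m[:,:280]=0; m[:,360:]=0; m[225:]=0
ball=m.copy(); ball[:184]=0; 
pts=np.column_stack(np.nonzero(ball)[::-1]); cnt=max(cv2.findContours(ball,cv2.RETR_EXTERNAL,cv2.CHAIN_APPROX_NONE)[0],key=len); print("ball",cv2.minEnclosingCircle(cnt))
B=[]
for v in range(40,175,5):
    u=np.nonzero(m[v])[0]; u=u[abs(u-320)<15]; B.append([*onplane(d,u.mean(),v,23,True)[:2],u.size])
B=np.array(B); print("w",B[:,2].astype(int)); l=cv2.fitLine(B[:,:2].astype(np.float32),cv2.DIST_HUBER,0,.01,.01).ravel(); print("bar",l,np.degrees(np.arctan2(l[1],l[0])))
(bu,bv),_=cv2.minEnclosingCircle(cnt); print("ballxy",onplane(d,bu,bv,23,True))
E
```

```text
[600.84452581   7.00326754 212.        ] 248.94806
[ 351.89008842 -357.03739351   36.        ]
ball ((320.06097412109375, 200.40243530273438), 19.242324829101562)
w [12 13 13 13 13 13 13 13 13 13 13 12 12 12 12 12 12 12 12 12 12 12 12 12
 12 12 12]
bar [ 9.9711841e-01  7.5861029e-02  4.4407605e+02 -3.4922369e+02] 4.350696
ballxy [ 569.02977994 -339.32266206   23.        ]
```

View pics/rect.png

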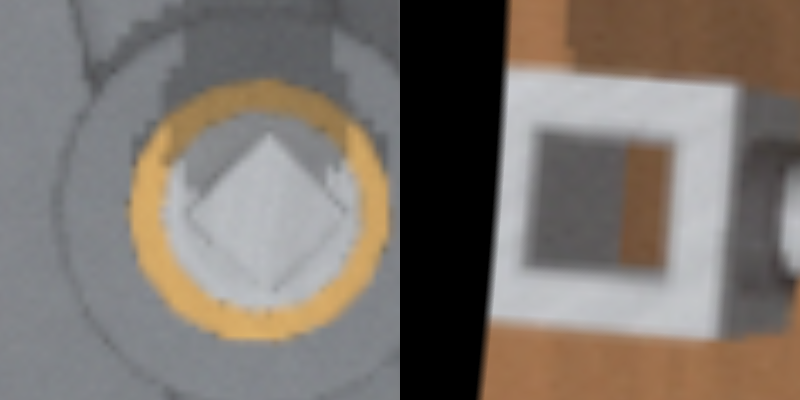

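In the rectified patch the spindle face has corners (268,132), (348,210), (270,290) and (190,212). That puts its centre at about (601.6,6.4) with a yaw of about 44.5° mod 90. The hub hole is centred at about (352.5,−357), and the lever's yaw is 4.5°. Now I'll check reachability for the placement and then pick it up.

Run:
```python
from h import *
sp=np.array([601.6,6.4]); bal=np.array([485.8,-346.1]); th=4.5
res=[]
for flip in (90,-90):
    a=inverse_kinematics([*bal,5],down(np.radians(th+flip)))
    print("pick",flip,None if a is None else a.round(2))
    for tf in (44.5,-45.5,134.5,-135.5):
        p=sp+134*np.array([np.cos(np.radians(tf)),np.sin(np.radians(tf))])
        q=inverse_kinematics([*p,246],down(np.radians(tf+flip))); q2=inverse_kinematics([*p,330],down(np.radians(tf+flip)))
        print(flip,tf,p.round(),None if q is None else q.round(2),None if q2 is None else q2.round(2))
R=down(np.radians(94.5))
movep([*bal,100],R); movel([*bal,40],R,100)
c=camera("wrist"); pickle.dump(c,open("pre.pkl","wb"))
print(movel([*bal,5],R,60,guard=15)); s=read_state(); print(s["time"],s["eef_pos"],s["ft_force"])
```

```text
pick 90 [ 0.38  0.81  0.2   1.82 -0.29  0.55  2.42]
90 44.5 [697. 100.] [-0.31  0.65  0.15  1.35 -0.1   1.15  2.19] [-0.33  0.59  0.18  1.24 -0.1   1.32  2.19]
90 -45.5 [696. -89.] [-0.25  0.69  0.52  1.38 -0.35  1.17  1.09] [-0.25  0.64  0.54  1.26 -0.32  1.33  1.05]
90 134.5 [508. 102.] [-1.11  0.66  1.23  1.9  -0.7   1.11 -1.96] [-1.15  0.51  1.24  1.78 -0.51  1.23 -2.13]
90 -135.5 [506. -88.] [-0.65  0.5   1.    1.91 -0.5   1.01 -0.22] [-0.7   0.39  1.03  1.79 -0.36  1.17 -0.35]
pick -90 [-0.02  1.03  0.87  1.84 -1.08  0.83 -0.07]
-90 44.5 [697. 100.] [-0.7   0.82  0.92  1.38 -0.66  1.26 -0.54] [-0.69  0.75  0.93  1.26 -0.59  1.4  -0.6 ]
-90 -45.5 [696. -89.] [-0.52  0.97  1.22  1.39 -0.91  1.39 -1.66] [-0.5   0.88  1.22  1.28 -0.81  1.51 -1.74]
-90 134.5 [508. 102.] [-0.68  0.37  0.49  1.88 -0.21  0.94  0.67] [-0.69  0.27  0.47  1.77 -0.14  1.14  0.61]
-90 -135.5 [506. -88.] [-0.05  0.33  0.14  1.88 -0.06  0.94  2.46] [-0.07  0.24  0.16  1.77 -0.04  1.13  2.45]
False
8.2083 [ 485.78473718 -346.2331611     5.03694337] [ 0.34862414 -1.07627081 -0.05313567]
```

Run:
```python
from h import *
bal=np.array([485.8,-346.1])
clamp(); s=read_state(); print(s["finger_gap"],s["gripper_force"],s["ft_force"])
movel([*bal,60],max_speed=60); wait(.5); s=read_state(); print(s["time"],s["finger_gap"],s["ft_force"],s["torque"])
movel([*bal,330],max_speed=150); wait(.5)
s=read_state(); print(s["time"],s["finger_gap"],s["ft_force"],s["torque"],s["eef_pos"])
c=camera("wrist"); pickle.dump(c,open("held.pkl","wb")); cv2.imwrite("pics/held.png",c["image"])
```

```text
11.771224936205822 58.39677035808563 [-0.65080275 -0.12295405  3.79456624]
10.4417 11.689416520852863 [ 0.52439257  0.38994043 -8.88503539] [0.0106936  0.01082938 0.01753219]
12.8917 12.096252910462892 [ 0.30828851 -0.98751567 -8.22268701] [-0.00149884 -0.02435138 -0.0104001 ] [ 485.78509009 -346.09011484  329.9924735 ]
```

View pics/held.png

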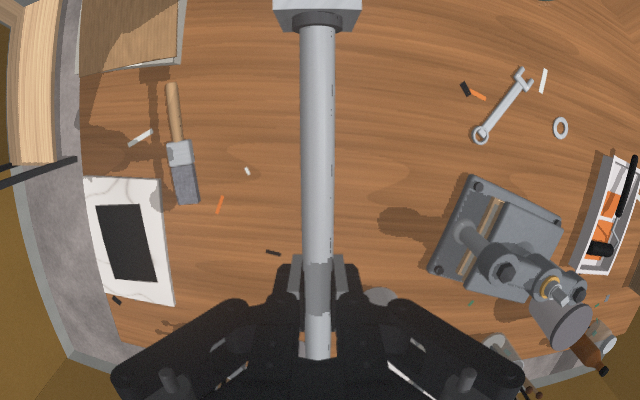

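The lever is held between the pads, straight along the image from about (317,20) to (318,355), with the hub at the top. I'll check level and yaw by depth, then carry it over.

```bash
cat >> h.py <<'E'
def held(c):
    """held bar in tool-independent world coords from depth along its upper line"""
    P=[]; T=c["cam_to_world"]
    for v in range(40,240,8):
        row=c["range_z"][v,295:345]; k=np.nonzero((row>0)&(row<np.min(row[row>0])+8))[0]; u=295+k.mean(); r=row[row>0].min()
        o,d=ray(c,u,v,True); dz=-(T[:3,:3].T@d)[2]; P.append(o+d*r/dz)
    P=np.array(P); l=cv2.fitLine(P.astype(np.float32),cv2.DIST_HUBER,0,.01,.01).ravel(); d=l[:3]
    return l[3:],d,np.degrees(np.arctan2(-d[1],-d[0])),np.degrees(np.arcsin(d[2]))
E
python3 - <<'E'
from h import *
print(held(pickle.load(open("held.pkl","rb"))))
sp=np.array([601.6,6.4]); tf=np.radians(-45.5); p=sp+134*np.array([np.cos(tf),np.sin(tf)]); R=down(tf+np.pi/2)
movel([*p,330],R,max_speed=120); wait(.4)
c=camera("wrist"); pickle.dump(c,open("over.pkl","wb")); cv2.imwrite("pics/over.png",c["image"]); print(held(c))
s=read_state(); print(s["time"],s["eef_pos"],s["finger_gap"],s["ft_force"],np.round(s["qpos"],2))
E
```

```text
(array([ 416.0796 , -351.2988 ,  355.40805], dtype=float32), array([ 9.966330e-01,  8.198784e-02, -7.780045e-04], dtype=float32), np.float32(-175.29715), np.float32(-0.044576377))
(array([646.8641  , -38.115276, 355.48135 ], dtype=float32), array([-7.0096231e-01,  7.1319836e-01, -1.9720387e-04], dtype=float32), np.float32(-45.49574), np.float32(-0.011298949))
16.3083 [695.52512049 -89.15314842 329.97951873] 12.104982452815175 [-0.82307882 -0.67079547 -7.96181758] [-0.23  0.63  0.49  1.26 -0.29  1.33  1.03]
```

View pics/over.png

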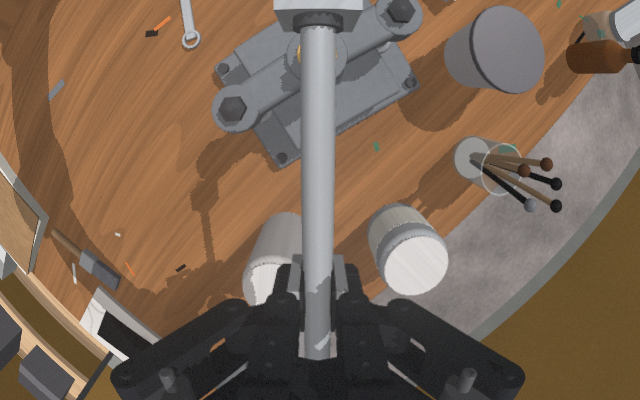

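The held lever is level (under 0.1°) at yaw −45.5°, and the bar line passes within about 1 mm of the spindle axis. I'll descend and cross-check with the top and side cameras.

Run:
```python
from h import *
w=pickle.load(open("w_sp.pkl","rb")); o,d=ray(w,320,116,True); dz=-(w["cam_to_world"][:3,:3].T@d)[2]; print("spindle depth pt",o+d*w["range_z"][116,320]/dz)
s=read_state(); p=s["eef_pos"]
print(movel([p[0],p[1],247],max_speed=50,guard=6)); wait(.5)
s=read_state(); print(s["time"],s["eef_pos"],s["finger_gap"],s["ft_force"])
out=[]
for n in ("top","side"):
    c=camera(n); pickle.dump(c,open(n+"2.pkl","wb"))
    T=c["cam_to_world"]; q=T[:3,:3].T@(np.array([601.6,6.4,242])-T[:3,3]); u=int(c["cx"]-c["fx"]*q[0]/q[2]); v=int(c["cy"]+c["fy"]*q[1]/q[2]); print(n,u,v)
    out.append(cv2.resize(c["image"][v-33:v+33,u-33:u+33],(396,396),interpolation=cv2.INTER_CUBIC))
cv2.imwrite("pics/fin.png",np.hstack(out))
print(held(camera("wrist")))
```

```text
spindle depth pt [600.83037606   6.99930558 212.48842531]
False
18.6167 [695.51466023 -89.13378417 246.99343195] 11.724625876617914 [ 0.29807144 -0.44643659 -7.96852759]
top 322 177
side 305 174
(array([642.87    , -34.019726, 272.45337 ], dtype=float32), array([-0.7004212 ,  0.71370834,  0.00553065], dtype=float32), np.float32(-45.53833), np.float32(0.31688455))
```

View pics/fin.png

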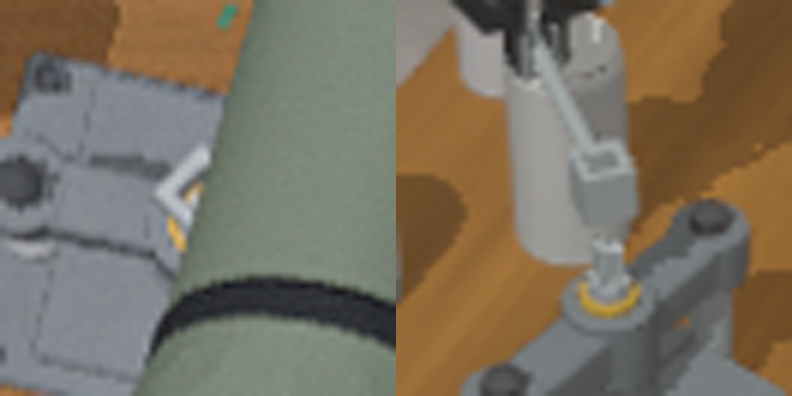

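The side crop shows the hub directly over the spindle with a clear gap: hole at crop (602,161), ring centre at about (609,288). The top view is mostly hidden by the arm. I'll cast both points as a relative check.

Run:
```python
from h import *
c=pickle.load(open("side2.pkl","rb")); f=lambda a,b,z: onplane(c,272+(a-396+.5)/6-.5,141+(b+.5)/6-.5,z).round(1)
print("hole",f(602,161,278.5),"ring~186",f(609,288,186), "top",f(608,244,212))
```

```text
hole [597.5   9.3 278.5] ring~186 [592.8  16.1 186. ] top [597.4   6.3 212. ]
```

Run:
```python
from h import *
s=read_state(); print(s["time"],s["finger_gap"],s["gripper_force"],abs(np.array(s["qvel"])).max())
print(finish_job())
```

```text
18.7667 11.98239758059727 58.41759502887726 0.0021327258524371532
the job is handed in; nothing more can be done
None
```

The job is handed in at about 19 s: the lever is held level at its balance point, about 3 cm above the spindle, with the hole within about 3 mm of straight over it by the side camera and turned to match within about 1°; I saw no contact with the press, and no verdict came back.

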